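Snap the test plug into the coupler and tug-check it

ROBOT

A 6-joint arm with a two-finger parallel gripper is mounted at the origin on the work surface. World frame = base frame: x ahead of the robot, y to its left, z up, the work surface at z = 0. Lengths are in mm, angles in rad, forces in N, time in s.
With the tool pointing down it reaches from about 275 to 1000 mm from the base axis. Payload 8.4 kg.
Tool frame: the origin (TCP) lies midway between the tips of the shut fingers; the grasp point (between the pads) lies 19 mm behind it; z points along the fingers, y is the line along which they close (so a half turn about z gives the same grasp; the last joint's range is limited). The gripper opens to 85 mm and grips with 20 to 120 N. Pads are 22 mm wide; open, the fingers measure 114 mm over their backs; the gripper's body (76 mm by 85 mm) begins 54 mm behind the grasp point. The pads swing forward as they close: fully open they stand 13 mm farther back than shut.
Start: joints at [1.282, 0.353, 1.633, -0, 1.155, -0.002], TCP at [176.801, 599.474, 231.281] pointing down, gripper open.
Joint ranges: [-2.63, 2.63], [-0.92, 2.1], [0.06, 2.66], [-1.3, 4.44], [0, 2.69], [-3.02, 3.02]. Speed limits (rad/s): [2.22, 2.22, 2.79, 3.14, 3.14, 3.14].

INTERFACE

Orientations are given as [roll, pitch, yaw] about the fixed x, y, z axes, in that order (R = Rz(yaw) Ry(pitch) Rx(roll)).
In Python, from rig import r gives the robot as it stands.
- The arm moves only by the shell command python3 -m inch 'ROWS' [OPENING] [FORCE]. ROWS is JSON, a list that holds one entry, the list of rows, each a list of 6 numbers: the shift along the tool's x, y, z scaled (see below), then the turn, a rotation vector about the tool's x, y, z scaled (see below). In form: [[[tx, ty, tz, wx, wy, wz], ...]]. A call has 1 to 8 rows; each row is the pose to reach, as a shift and turn from the pose commanded when the call began, along the tool's axes at that moment, turning the shorter way round; what a row does not reach only later rows make up. The controller multiplies each number of a shift by 20 cm and each number of a turn by pi rad. A row lasts 1/12 s, in which the tool goes at most 41.7 mm and 7.16 degrees, less where a joint would pass 70% of its speed; a pose out of reach is approached as far as the arm can. A call with a number of a shift or a turn outside -1 to 1 is refused whole. A call with a gripper value outside its range is refused whole. OPENING is the gripper's target within -1 to 1 (fully open at 1, half-way at 0, shut at -1), set as the call begins (- or left out, the last holds). The fingers move at their own pace and stop on an object; FORCE is the grip in N (left out, the last holds). Time passes only in rows, so rows that repeat a pose let the fingers close. It gives the time, the measured TCP pose, the force, the opening and the grip force at its end, in the units of the state.
- r.sense(): the state, without advancing time (a new reading comes with each control period).
- r.grab_frame(name): name is "side" or "top"; returns the picture (420x560x3 uint8, red, green, blue); there is no depth.
- r.camera_info(name): a dict with "K" (3x3 intrinsics, pixels), "distortion" ([k1, k2, p1, p2, k3] as OpenCV has them; the pictures are not rectified), "rvec" (rotation vector, rad) and "tvec" (3), from world to camera coordinates, as OpenCV has them. Camera axes: x right, y down, z forward; pixel columns grow to the right and rows downward; lengths in mm; the calibration is good to about 2 mm. A picture is of the moment at which its call begins. camera_info takes no time and is no camera call.
- r.sign_off(): hands the job in; it is judged then, once.
The state is a dict: "clock": time; "qpos": joint angles; "qvel": joint speeds; "joint_efforts": joint torques, N m; "eef_pos": TCP position; "tcp_rot": TCP orientation; "contact_force": force on the tool from outside, world axes, zero at the start; "wrist_torque": the same for the moment, N m; "opening": opening from 0.0 (shut) to 1.0 (fully open); "grasp_force": force on a finger pad.
Only numpy, scipy, OpenCV 4.12 (cv2) and the standard library are available. Lean on these libraries where they do the work, as an engineer would, in place of code of your own. Each camera call takes 0.05 s, during which the arm holds its last target. There are 200 camera calls.

TASK

Take the medium steel plug (plain straight grip) out of the wooden rack and push it straight down into the coupler on the sprung check stand until it snaps fully home, then tug it straight up with about 12 N for a full second to prove that the latch holds it. Let it settle back, release it and leave it home; never load the sprung coupler with more than 18 N up or down, and leave the fat plug and the tall ball-headed plug in the rack.

Things in the scene. Friction and masses are not known exactly. Their poses are not given: they have to be found in the camera images.
- plug_center (a point): Loose bare-steel plug to be used, about 0.13 kg, standing in one of the rack's three holes (varies): stem below, flange 30 mm across and 5 mm thick, then a plain cylindrical grip 22 mm across and 44 mm tall. This point: on the axis half-way up the grip, 27 mm above the flange's underside, 61 mm above the stem's tip, 22 mm below the flat top. z up the axis.
- plug_seat (a point): Point on the same plug's axis at the underside of its flange; z up. Fully home, it coincides with coupler_mouth. The stem below it is 16 mm across and 34 mm long, with a cone-shaped tip (6 mm wide at the end, full width after 8 mm) and a groove round it for the latch (3.5 mm deep, 5.5 to 19 mm below the flange).
- coupler_mouth (a point): Centre of the coupler's mouth, in its flat top face, about 90 mm above the bench; z up, x and y along the block's sides. The coupler is a dark steel block 56 x 56 x 44 mm tall with a round upright hole 17.5 mm wide, edge funnelled. Grey base 130 x 110 mm below; two guide posts 84 mm tall stand 51 mm from the hole along the block's x.
- coupler_latch (a point): Point on the hole's axis inside, 14.5 mm below the mouth, near the hidden latch: a spring tongue in the wall (block's +y side) that resists the stem from 19 to 23 mm above home (about 4 to 8 N to push through) and snaps into its groove 2 to 6 mm before the flange meets the top face. So the latched plug has 2 to 6 mm of up-down play (differs each time, rubbing up to 5 N), then is held beyond 20 N; not latched, it pulls straight out.
- carriage (a joint): Height in m of the sprung carriage that bears the coupler on the check stand. 0: rest height without load; plus is up. It yields 1 mm per 6 N both ways (a 12 N tug lifts it 2 mm, a 12 N push sinks it 2 mm), with stops at +-9 mm. It also carries the weight of a plug standing in it.
- rack: Fixed wooden rack 62 (x) x 214 (y) x 42 mm tall, origin at the centre of its underside. Three upright holes 25 mm wide on its y axis at -70, 0 and +70 mm, each holding one plug, flange resting on the rack's top.
- fat_plug_center (a point): Middle of the grip of the fat plug, not to be used: flange 38 mm, grip 34 mm across but only 20 mm tall, stem 21 mm. 15 mm above its flange's underside.
- tall_plug_center (a point): Middle of the neck of the tall plug, not to be used: flange 30 mm, neck 13 mm across with a 22 mm ball on top (top 70 mm above the flange's underside), stem 21 mm. 29 mm above its flange's underside.
Things that resemble listed ones, but are neither listed nor needed, are in the scene too. What is shaped like the part that bears coupler_mouth but orange or pink is not meant.

How it is judged (in metres and radians):
On the way, in this order (a step that is already met when the one before it is completed fails the run):
1. The plug is pushed fully home in the coupler (z of plug_seat in the frame of coupler_mouth between -0.003 and 0.0025 m and horizontal distance between plug_seat and coupler_mouth below 0.003 m and angle between plug_seat's own z axis and vertical below 0.09 rad), for 0.1 s.
2. The plug is tugged up with about 12 N (carriage 1.33 to 2.67 mm up, 8 to 16 N), held by the latch, for 0.7 s (value of joint carriage between 0.00133 and 0.00267 m and z of plug_seat in the frame of coupler_mouth between 0.0008 and 0.009 m and horizontal distance between plug_seat and coupler_mouth below 0.003 m), for 0.7 s.
At the end, for the whole second after the job is handed in: The plug stands released in the coupler, its flange within 3 mm of the top face, centred within 3 mm and upright within 5 degrees, with the carriage still and back within 1.5 mm of its rest height (z of plug_seat in the frame of coupler_mouth between -0.003 and 0.003 m and horizontal distance between plug_seat and coupler_mouth below 0.003 m and angle between plug_seat's own z axis and vertical below 0.09 rad and value of joint carriage between -0.0015 and 0.0015 m and velocity of joint carriage below 0.01 m/s); the robot touches nothing.
It fails at once if The sprung coupler is overloaded upwards (carriage above +3.4 mm, 20 N) (value of joint carriage above 0.0034 m).
It fails at once if The sprung coupler is overloaded downwards (carriage below -3.7 mm, 22 N) (value of joint carriage below -0.0037 m).
It fails at once if The fat plug is taken out or shoved (distance of fat_plug_center from where it was at the start of the episode above 0.015 m).
It fails at once if The tall plug is taken out or shoved (distance of tall_plug_center from where it was at the start of the episode above 0.015 m).
It also fails if it takes over 66 s, if anything falls off the work surface, if the arm or the gripper's body presses on something with over 40 N, if the wrist force passes 120 N, or if a joint passes its speed limit or range.

## Working session

There is one attempt and no reset: what is moved stays moved. The work goes in short steps, Python scripts to look and compute and a shell command to move; the robot and the scene stay as the last step left them, time stands still between calls to the robot, and variables do not carry over. Pictures are saved under pics/ and viewed, at most 10 in all, crops included, and the job is handed in when it is done.

```bash
ls; mkdir -p pics
python3 - <<'E'
from rig import r
import cv2,numpy as np
for n in("top","side"):
    cv2.imwrite(f"pics/{n}0.png",cv2.resize(r.grab_frame(n)[:,:,::-1],None,fx=1.4,fy=1.4,interpolation=cv2.INTER_CUBIC))
    c=r.camera_info(n);R=cv2.Rodrigues(np.array(c["rvec"],float))[0];print(n,c["K"],c["distortion"],-R.T@np.array(c["tvec"]).ravel())
print(r.sense())
E
```

```text
pics
top [[489.94018936   0.         283.06031702]
 [  0.         489.94018936 201.39667073]
 [  0.           0.           1.        ]] [0.05925103 0.         0.         0.         0.        ] [ 233.0383342   -82.18914815 1198.85804604]
side [[431.36315925   0.         282.85694036]
 [  0.         431.36315925 200.78312503]
 [  0.           0.           1.        ]] [0.00114379 0.         0.         0.         0.        ] [417.94758827 761.92251664 595.98757063]
{'clock': 0.1, 'qpos': array([ 1.28158218e+00,  3.53561108e-01,  1.63406461e+00, -2.86766889e-05,
        1.15518461e+00, -2.40529020e-03]), 'qvel': array([-0.00087704, -0.00138208, -0.00232049, -0.00054193,  0.0007464 ,
       -0.00054572]), 'joint_efforts': array([ 7.02442503e-04, -6.06352186e+01, -3.42821789e+01,  1.53764649e-04,
        3.85260122e-03,  2.21596633e-05]), 'eef_pos': array([176.69893399, 599.05986532, 230.64578058]), 'tcp_rot': array([-3.14037492e+00,  2.32923880e-05,  2.85479540e+00]), 'contact_force': array([-0.17409357,  0.09588211,  0.46830715]), 'wrist_torque': array([-0.04401791, -0.01705214,  0.01955376]), 'grasp_force': 0.0, 'opening': 0.9980439685412825}
```

View pics/top0.png

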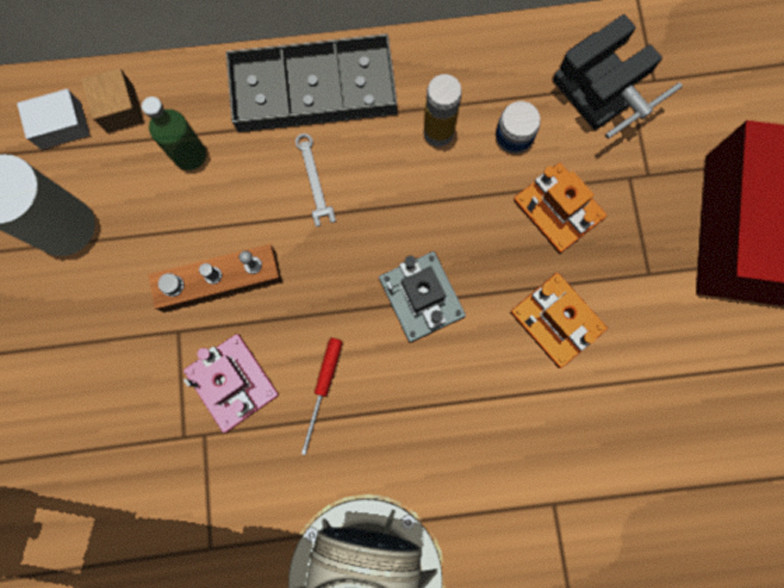

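View pics/side0.png

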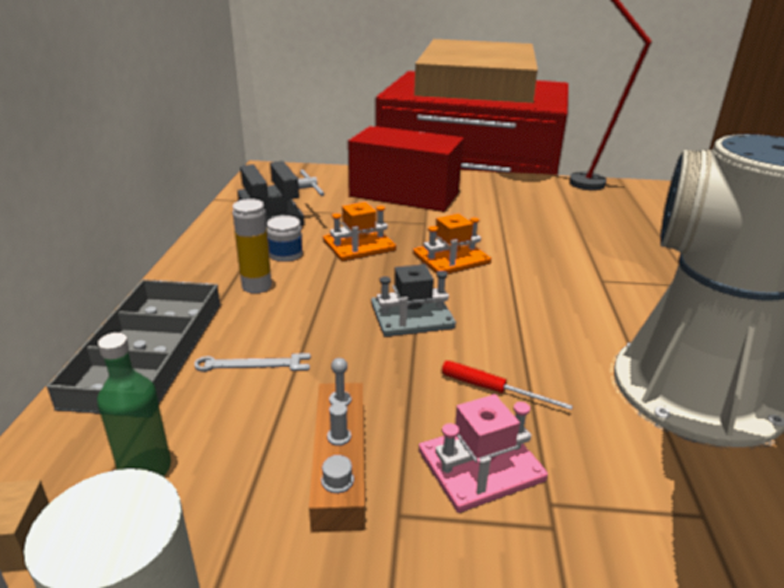

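The top picture shows the rack at about (215,278), with the fat plug at (170,285), the medium plain-grip plug at (207,272) and the tall ball-headed plug at (250,260). The dark coupler is at (423,288); the orange ones at (570,192) and (568,313) and the pink one at (220,380) are decoys. In the side picture the medium plug is at (339,420), the fat one at (337,472), the tall one at (340,370) and the dark coupler at (413,280). I choose the middle plug and the dark block, and check both in close crops.

Run:
```python
from rig import r
import cv2,numpy as np
def crop(im,x,y,w,h,s): return cv2.resize(im[y:y+h,x:x+w],None,fx=s,fy=s,interpolation=cv2.INTER_CUBIC)
t=r.grab_frame("top")[:,:,::-1];s=r.grab_frame("side")[:,:,::-1]
cv2.imwrite("pics/c_top.png",np.hstack([crop(t,103,165,100,75,4)[:300],crop(t,262,170,80,75,4)]))
cv2.imwrite("pics/c_side.png",np.hstack([crop(s,210,250,70,130,4),crop(s,255,180,80,130,4)]))
```

```text
(no output)
```

View pics/c_top.png

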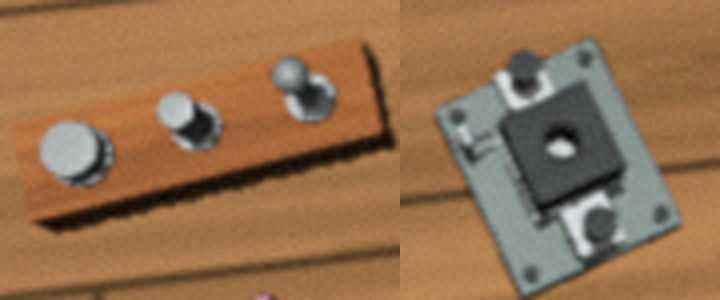

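View pics/c_side.png

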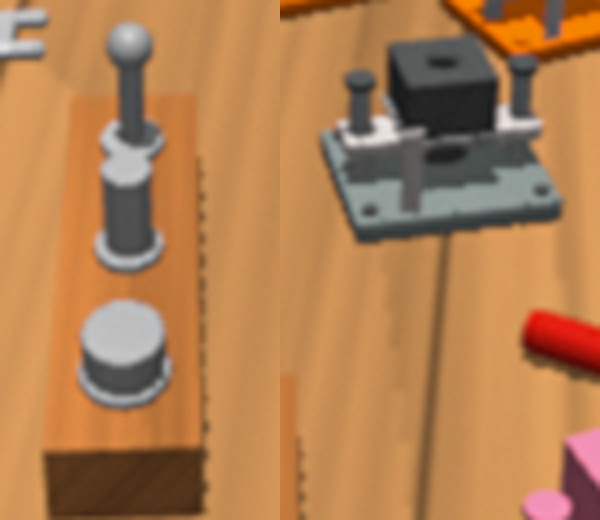

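The crops confirm it. The plain cylindrical grip is the middle plug, its top face at crop (178,111) from above and (127,168) from the side. The dark block's hole is at (562,147) from above and (442,62) from the side, with posts at (525,65) and (600,222).

```bash
cat > h.py <<'E'
from rig import r
import cv2,numpy as np
from scipy.optimize import least_squares
from scipy.spatial.transform import Rotation as Ro
C={n:{k:np.array(v,float) for k,v in r.camera_info(n).items() if k in("K","distortion","rvec","tvec")} for n in("top","side")}
def proj(n,P):
    c=C[n];return cv2.projectPoints(np.array(P,float).reshape(-1,3),c["rvec"],c["tvec"],c["K"],c["distortion"])[0][:,0]
def atz(n,uv,z): return np.r_[least_squares(lambda q:(proj(n,[*q,z])[0]-uv),[400,0]).x,z]
def tri(a,b): 
    s=least_squares(lambda q:np.r_[proj("top",q)[0]-a,proj("side",q)[0]-b],[400,0,50]);return s.x,s.fun
def px(o,c,s=4): return np.array(o)+(np.array(c)+.5)/s-.5
E
python3 - <<'E'
from h import *
T1=(103,165);T2=(262,170);S1=(210,250);S2=(255,180)
for nm,a,b,z in(("med",px(T1,(178,111)),px(S1,(127,168)),91),("mouth",px(T2,(162,147)),px(S2,(162,62)),90),
 ("fat",px(T1,(71,151)),px(S1,(123,332)),67),("ball",px(T1,(290,74)),px(S1,(128,45)),101)):
    x,f=tri(a,b);print(nm,x.round(1),f.round(2),"top@z",atz("top",a,z).round(1),"side@z",atz("side",b,z).round(1))
rack=[atz("top",px(T1,c),42)for c in((12,125),(362,38),(393,145),(42,222))];print("rack",np.round(rack,1))
print("blk",np.round([atz("top",px(T2,c),90)for c in((99,122),(188,85),(225,165),(142,210))],1))
print("base",np.round([atz("top",px(T2,c),12)for c in((37,105),(192,40),(281,225),(125,297))],1))
print("posts",np.round([atz("top",px(T2,c),90)for c in((125,62),(200,222))],1))
E
```

```text
med [523.7 202.3  87.3] [ 0.01  0.17 -0.12 -0.04] top@z [523.1 201.3  91. ] side@z [522.7 206.4  91. ]
mouth [ 448.8 -150.3   86.6] [-0.03 -0.6   0.61  0.17] top@z [ 446.7 -150.    90. ] side@z [ 450.1 -144.9   90. ]
fat [514.1 271.9  63.4] [-0.01 -0.12  0.08  0.02] top@z [512.9 270.8  67. ] side@z [513.6 275.2  67. ]
ball [534.2 134.  100.2] [ 0.02  0.21 -0.16 -0.05] top@z [534.5 133.8 101. ] side@z [533.7 135.2 101. ]
rack [[539.3 312.4  42. ]
 [567.9 100.3  42. ]
 [499.2  87.5  42. ]
 [478.  297.8  42. ]]
blk [[ 465.8 -115.8   90. ]
 [ 481.2 -169.7   90. ]
 [ 431.8 -184.6   90. ]
 [ 411.6 -133.9   90. ]]
base [[ 497.5  -81.3   12. ]
 [ 527.  -182.2   12. ]
 [ 404.6 -220.7   12. ]
 [ 372.4 -120.4   12. ]]
posts [[ 499.3 -135.2   90. ]
 [ 400.7 -165.9   90. ]]
```

```bash
cat >> h.py <<'E'
def go(x,y,z,yaw):
    s=r.sense();R=Ro.from_euler("xyz",s["tcp_rot"]);T=Ro.from_euler("xyz",[np.pi,0,yaw])
    d=R.inv().apply(np.array([x,y,z])-s["eef_pos"]);w=(R.inv()*T).as_rotvec()
    print("t",round(s["clock"],2),"shift",(d/200).round(4),"turn",(w/np.pi).round(4),"rows",max(np.linalg.norm(d)/41.7,np.degrees(np.linalg.norm(w))/7.16).round(1))
E
python3 -c "
from h import *
go(523.7,202.3,230,1.727)"
```

```text
t 0.2 shift [-2.2254 -1.4126  0.0053] turn [-3.00e-04  1.00e-04  3.59e-01] rows 12.6
```

```bash
python3 -m inch '[[[-1,-0.635,0,0,0,0.16],[-1,-0.635,0,0,0,0.16],[-1,-0.635,0,0,0,0.16],[-1,-0.635,0,0,0,0.16],[-1,-0.635,0,0,0,0.16],[-1,-0.635,0,0,0,0.16],[-1,-0.635,0,0,0,0.16],[-1,-0.635,0,0,0,0.16]]]' 1
python3 -c "
from h import *
go(523.7,202.3,230,1.727)"
```

```text
clock: 0.87
eef_pos: [333.6, 420.0, 231.3]
tcp_rot: [-3.142, -0.0, 2.349]
contact_force: [-0.0, -0.2, 0.1]
opening: 0.999
grasp_force: 0.0
t 0.87 shift [-1.4423 -0.0874  0.0066] turn [-0.    -0.     0.198] rows 6.9
```

```bash
python3 -m inch '[[[-1,-0.06,0,0,0,0.198],[-1,-0.06,0,0,0,0.198],[-1,-0.06,0,0,0,0.198],[-1,-0.06,0,0,0,0.198],[-1,-0.06,0,0,0,0.198],[-1,-0.06,0,0,0,0.198],[-1,-0.06,0,0,0,0.198],[-1,-0.06,0,0,0,0.198]]]'
python3 -c "
from h import *
go(523.7,202.3,180,1.727)"
```

```text
clock: 1.53
eef_pos: [464.5, 271.6, 231.1]
tcp_rot: [-3.141, -0.001, 1.732]
contact_force: [0.5, 0.3, -1.4]
opening: 0.997
grasp_force: 0.0
t 1.53 shift [-0.3897  0.237   0.2552] turn [-0.0002 -0.0002  0.0015] rows 2.5
```

```bash
python3 -m inch '[[[-0.39,0.237,0,0,0,0.0015],[-0.39,0.237,0,0,0,0.0015],[-0.39,0.237,0.25,0,0,0.0015],[-0.39,0.237,0.5,0,0,0.0015],[-0.39,0.237,0.5,0,0,0.0015],[-0.39,0.237,0.5,0,0,0.0015],[-0.39,0.237,0.5,0,0,0.0015]]]'
python3 - <<'E'
from h import *
def crop(im,x,y,w,h,s): return cv2.resize(im[y:y+h,x:x+w],None,fx=s,fy=s,interpolation=cv2.INTER_CUBIC)
t=r.grab_frame("top")[:,:,::-1];s=r.grab_frame("side")[:,:,::-1]
cv2.imwrite("pics/g.png",np.hstack([crop(t,93,130,100,130,4),crop(s,200,220,90,130,4)]))
go(523.7,202.3,53,1.727)
E
```

```text
clock: 2.12
eef_pos: [523.1, 202.5, 130.8]
tcp_rot: [-3.14, 0.0, 1.728]
contact_force: [0.1, 0.6, 0.8]
opening: 0.998
grasp_force: 0.0
t 2.22 shift [-0.0017 -0.0069  0.3995] turn [ 0.0007 -0.0002  0.0002] rows 1.9
```

View pics/g.png

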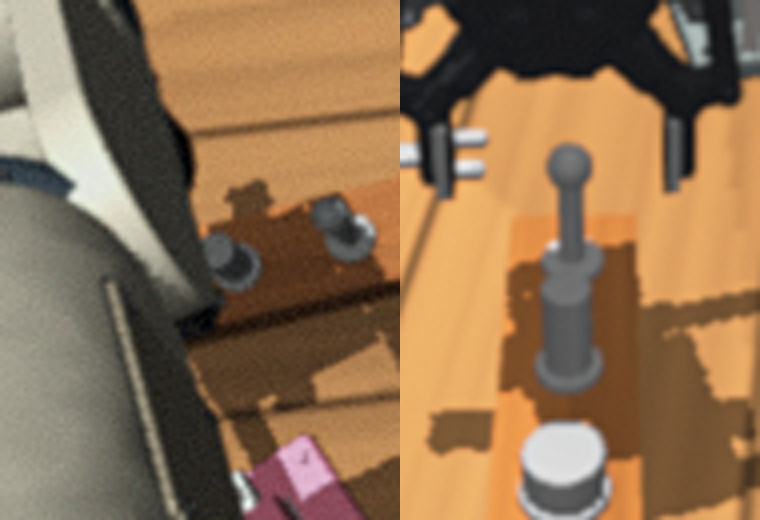

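The side crop shows the open fingers at (437,160) and (675,155), on either side of the medium plug's column at x≈567, with the ball plug behind it and clear. I descend and close.

```bash
python3 -m inch '[[[0,-0.005,0.1,0,0,0],[0,-0.005,0.2,0,0,0],[0,-0.005,0.3,0,0,0],[0,-0.005,0.36,0,0,0],[0,-0.005,0.395,0,0,0],[0,-0.005,0.395,0,0,0],[0,-0.005,0.395,0,0,0]]]'; python3 -m inch '[[[0,0,0,0,0,0],[0,0,0,0,0,0],[0,0,0,0,0,0],[0,0,0,0,0,0],[0,0,0,0,0,0],[0,0,0,0,0,0],[0,0,0,0,0,0],[0,0,0,0,0,0]]]' -0.7 60;  python3 -m inch '[[[0,0,0,0,0,0],[0,0,0,0,0,0],[0,0,0,0,0,0],[0,0,0,0,0,0]]]' -1 60
```

```text
clock: 2.8
eef_pos: [523.8, 201.4, 53.2]
tcp_rot: [3.141, -0.0, 1.726]
contact_force: [1.3, -0.4, -0.2]
opening: 0.998
grasp_force: 0.0
clock: 3.47
eef_pos: [523.4, 201.0, 52.7]
tcp_rot: [3.141, -0.0, 1.725]
contact_force: [-1.2, 0.6, 6.3]
opening: 0.242
grasp_force: 58.4
clock: 3.8
eef_pos: [523.4, 201.0, 52.7]
tcp_rot: [3.141, -0.0, 1.725]
contact_force: [-0.9, -1.0, 6.4]
opening: 0.242
grasp_force: 58.4
```

```bash
python3 -m inch '[[[0,0,-0.05,0,0,0],[0,0,-0.15,0,0,0],[0,0,-0.3,0,0,0],[0,0,-0.45,0,0,0],[0,0,-0.6,0,0,0],[0,0,-0.75,0,0,0],[0,0,-0.75,0,0,0],[0,0,-0.75,0,0,0]]]'
python3 -c "
from h import *
go(448.5,-150.3,203,0.302)"
```

```text
clock: 4.47
eef_pos: [524.2, 201.4, 204.4]
tcp_rot: [3.138, -0.001, 1.725]
contact_force: [-1.1, -0.5, -2.3]
opening: 0.245
grasp_force: 58.8
t 4.47 shift [-1.6791 -0.6444  0.0031] turn [ 0.0008 -0.0011  0.4531] rows 11.4
```

```bash
python3 -m inch '[[[-0.12,-0.05,0,0,0,0.03],[-0.24,-0.1,0,0,0,0.06],[-0.36,-0.15,0,0,0,0.09],[-0.48,-0.2,0,0,0,0.12],[-0.6,-0.25,0,0,0,0.15],[-0.72,-0.28,0,0,0,0.18],[-0.84,-0.32,0,0,0,0.21],[-0.84,-0.32,0,0,0,0.225]]]'
python3 -c "
from h import *
go(448.5,-150.3,203,0.302)"
```

```text
clock: 5.13
eef_pos: [483.7, 21.9, 200.7]
tcp_rot: [-3.139, 0.003, 1.012]
contact_force: [0.6, 0.8, -1.4]
opening: 0.24
grasp_force: 58.7
t 5.13 shift [-0.8232  0.3077 -0.0096] turn [-0.0004  0.0012  0.2259] rows 5.7
```

```bash
python3 -m inch '[[[-0.12,0.05,0,0,0,0.035],[-0.27,0.1,0,0,0,0.07],[-0.42,0.15,0,0,0,0.105],[-0.57,0.2,0,0,0,0.14],[-0.7,0.26,0,0,0,0.175],[-0.8,0.305,0.03,0,0,0.21],[-0.825,0.31,0.12,0,0,0.227],[-0.825,0.31,0.21,0,0,0.227]]]' ; python3 -m inch '[[[0,0,0,0,0,0],[0,0,0,0,0,0],[0,0,0,0,0,0],[0,0,0,0,0,0],[0,0,0,0,0,0],[0,0,0,0,0,0]]]'
python3 - <<'E'
from h import *
def crop(im,x,y,w,h,s): return cv2.resize(im[y:y+h,x:x+w],None,fx=s,fy=s,interpolation=cv2.INTER_CUBIC)
t=r.grab_frame("top")[:,:,::-1];s=r.grab_frame("side")[:,:,::-1]
cv2.imwrite("pics/h.png",np.hstack([crop(t,262,150,80,120,5),crop(s,255,130,80,120,5)]))
print(r.sense())
E
```

```text
clock: 5.8
eef_pos: [451.1, -149.4, 159.1]
tcp_rot: [-3.141, 0.001, 0.299]
contact_force: [-0.4, 1.1, -1.5]
opening: 0.241
grasp_force: 58.8
clock: 6.3
eef_pos: [452.5, -147.7, 160.9]
tcp_rot: [3.141, -0.001, 0.306]
contact_force: [-0.3, 0.1, -0.6]
opening: 0.244
grasp_force: 58.8
{'clock': 6.4, 'qpos': array([-3.18845354e-01,  2.09248314e-01,  2.01303122e+00, -1.60715804e-05,
        9.18453141e-01,  9.46132435e-01]), 'qvel': array([-0.00175923,  0.00325212,  0.00213699, -0.00096086, -0.00050602,
        0.00159859]), 'joint_efforts': array([ 2.65400653e-02, -4.49619448e+01, -2.90597105e+01,  2.26245618e-03,
       -4.33364170e-03, -1.16420466e-03]), 'eef_pos': array([ 452.37374213, -147.75738693,  160.76305165]), 'tcp_rot': array([ 3.14107935e+00, -6.90105311e-04,  3.05828466e-01]), 'contact_force': array([-0.31707418, -1.09218277, -1.32722446]), 'wrist_torque': array([-0.00561456, -0.0015857 ,  0.01942194]), 'grasp_force': 58.780356645584106, 'opening': 0.23929699670635687}
```

View pics/h.png

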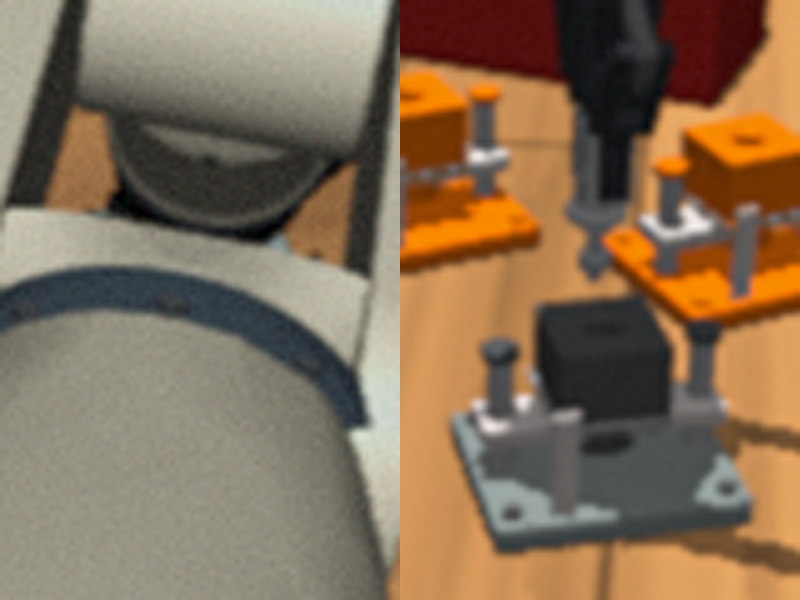

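The side crop shows the plug held upright, its tip at about (592,275), above the dark coupler's hole at about (608,328); the arm hides the top view. I enlarge the side view to measure the offset.

Run:
```python
from h import *
s=np.mean([r.grab_frame("side")[:,:,::-1].astype(float) for _ in range(6)],0)
c=cv2.resize(s[155:205,275:315],None,fx=12,fy=12,interpolation=cv2.INTER_CUBIC)
cv2.imwrite("pics/i.png",np.clip(c*1.4,0,255).astype(np.uint8))
p=r.sense()["eef_pos"];print(p)
f=lambda P:((proj("side",P)-[275,155]+.5)*12-.5).round(0)
x,y,z=p
print(f([[x,y,z-44.7],[x,y,z-36.7],[x,y,z-10.7],[448.8,-150.3,86.6],[448.5,-150.3,90]]))
```

```text
[ 452.07833349 -147.86430065  160.32591002]
[[242. 366.]
 [244. 331.]
 [249. 213.]
 [254. 489.]
 [256. 474.]]
```

View pics/i.png

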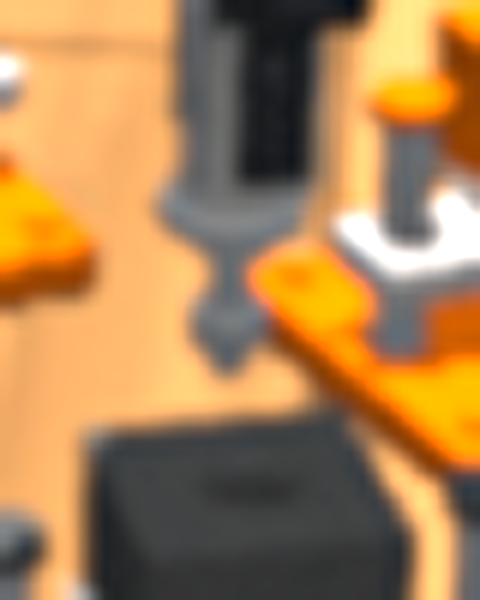

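The enlarged view shows the tip centre at (231,370), the flange centred on x≈232 and the hole centre at (253,489).

Run:
```python
from h import *
p=r.sense()["eef_pos"]
a=atz("side",px((275,155),(231,370),12),p[2]-44.7);b=atz("side",px((275,155),(253,489),12),90)
print(a.round(1),b.round(1),(b-a).round(1),p)
print((proj("side",a+[0,0,5])-proj("side",a)),(proj("side",a+[0,5,0])-proj("side",a)))
x,y=p[:2]+(b-a)[:2];print(x,y);go(x,y,p[2],.302)
```

```text
[ 454.3 -146.1  115.6] [ 448.8 -144.2   90. ] [ -5.4   1.9 -25.6] [ 452.07833349 -147.86430065  160.32591002]
[[ 0.07364034 -1.8611749 ]] [[-0.12319834  0.981526  ]]
446.6487793691009 -145.9469475219043
t 6.7 shift [-0.023  -0.0173 -0.    ] turn [ 0.     -0.      0.0011] rows 0.1
```

```bash
python3 -c "
from h import *
go(446.8,-148.4,137,.302)"
```

```text
t 6.7 shift [-0.026  -0.0054  0.1166] turn [ 0.     -0.      0.0011] rows 0.6
```

```bash
python3 -m inch '[[[-0.026,-0.0055,0,0,0,0.001],[-0.026,-0.0055,0.03,0,0,0.001],[-0.026,-0.0055,0.06,0,0,0.001],[-0.026,-0.0055,0.09,0,0,0.001],[-0.026,-0.0055,0.117,0,0,0.001],[-0.026,-0.0055,0.117,0,0,0.001],[-0.026,-0.0055,0.117,0,0,0.001],[-0.026,-0.0055,0.117,0,0,0.001]]]'
python3 - <<'E'
from h import *
s=np.mean([r.grab_frame("side")[:,:,::-1].astype(float) for _ in range(6)],0)
c=cv2.resize(s[155:205,275:315],None,fx=12,fy=12,interpolation=cv2.INTER_CUBIC)
cv2.imwrite("pics/j.png",np.clip(c*1.8,0,255).astype(np.uint8))
q=r.sense();print(q["eef_pos"],q["contact_force"])
E
```

```text
clock: 7.37
eef_pos: [446.9, -148.4, 136.8]
tcp_rot: [-3.142, 0.0, 0.302]
contact_force: [0.5, -0.5, -1.0]
opening: 0.243
grasp_force: 58.8
[ 446.92426487 -148.40691916  137.10337024] [ 0.71842673 -0.16737736 -1.09725652]
```

View pics/j.png

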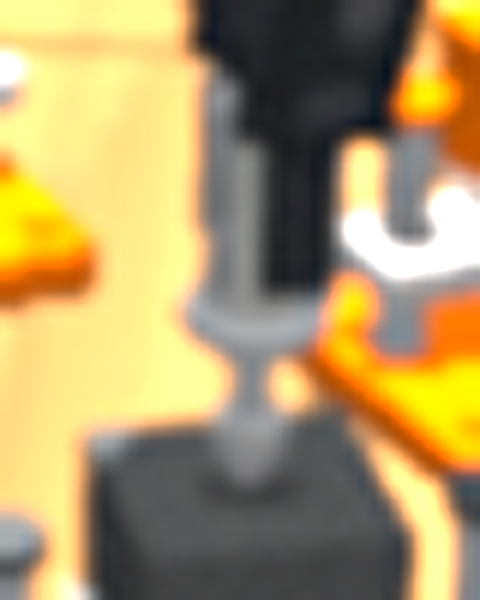

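The tip at (247,486) now stands over the hole at (253,489). I descend gently and watch the force.

```bash
python3 -m inch '[[[-0.003,0,0.01,0,0,0],[-0.003,0,0.02,0,0,0],[-0.003,0,0.03,0,0,0],[-0.003,0,0.04,0,0,0],[-0.003,0,0.04,0,0,0],[-0.003,0,0.04,0,0,0]]]'
```

```text
clock: 8.17
eef_pos: [446.2, -148.6, 128.8]
tcp_rot: [3.142, 0.0, 0.302]
contact_force: [0.1, -0.9, -0.8]
opening: 0.241
grasp_force: 58.8
```

```bash
python3 -m inch '[[[0,0,0.005,0,0,0],[0,0,0.01,0,0,0],[0,0,0.015,0,0,0],[0,0,0.015,0,0,0],[0,0,0.015,0,0,0]]]'
```

```text
clock: 8.58
eef_pos: [446.7, -149.0, 126.2]
tcp_rot: [3.14, -0.001, 0.302]
contact_force: [0.3, -5.1, 4.3]
opening: 0.245
grasp_force: 59.3
```

```bash
python3 -m inch '[[[-0.002,0.007,-0.002,0,0,0],[-0.002,0.007,0,0,0,0],[-0.002,0.007,0.005,0,0,0],[-0.002,0.007,0.01,0,0,0],[-0.002,0.007,0.01,0,0,0],[-0.002,0.007,0.01,0,0,0]]]'
```

```text
clock: 9.08
eef_pos: [446.3, -150.1, 123.8]
tcp_rot: [3.141, -0.0, 0.302]
contact_force: [1.7, -3.3, -0.5]
opening: 0.238
grasp_force: 58.8
```

```bash
python3 -m inch '[[[0.001,0.0035,0,0,0,0],[0.001,0.0035,0.005,0,0,0],[0.001,0.0035,0.01,0,0,0],[0.001,0.0035,0.015,0,0,0],[0.001,0.0035,0.015,0,0,0],[0.001,0.0035,0.015,0,0,0]]]'
```

```text
clock: 9.58
eef_pos: [446.6, -150.6, 120.9]
tcp_rot: [-3.142, 0.0, 0.302]
contact_force: [0.7, -2.1, 0.1]
opening: 0.241
grasp_force: 58.9
```

```bash
python3 -m inch '[[[0,0.0015,0.005,0,0,0],[0,0.0015,0.01,0,0,0],[0,0.0015,0.015,0,0,0],[0,0.0015,0.015,0,0,0],[0,0.0015,0.015,0,0,0]]]'
```

```text
clock: 10.0
eef_pos: [447.0, -151.0, 118.0]
tcp_rot: [3.141, -0.0, 0.302]
contact_force: [2.1, -1.9, 1.9]
opening: 0.242
grasp_force: 58.8
```

```bash
python3 -m inch '[[[0,0,0.005,0,0,0],[0,0,0.01,0,0,0],[0,0,0.01,0,0,0],[0,0,0.01,0,0,0]]]'
```

```text
clock: 10.33
eef_pos: [447.0, -151.0, 115.9]
tcp_rot: [3.141, -0.0, 0.302]
contact_force: [1.3, -3.4, 3.1]
opening: 0.241
grasp_force: 59.0
```

```bash
python3 -m inch '[[[0,0,0.005,0,0,0],[0,0,0.01,0,0,0],[0,0,0.015,0,0,0],[0,0,0.015,0,0,0],[0,0,0.015,0,0,0]]]'
```

```text
clock: 10.75
eef_pos: [446.6, -150.9, 112.7]
tcp_rot: [-3.141, 0.0, 0.302]
contact_force: [0.9, -3.2, -0.2]
opening: 0.241
grasp_force: 58.9
```

```bash
python3 -m inch '[[[0,0,0.005,0,0,0],[0,0,0.01,0,0,0],[0,0,0.01,0,0,0],[0,0,0.01,0,0,0]]]'
```

```text
clock: 11.08
eef_pos: [446.7, -150.9, 110.8]
tcp_rot: [-3.142, 0.0, 0.302]
contact_force: [1.1, -3.0, -0.2]
opening: 0.242
grasp_force: 58.9
```

```bash
python3 -m inch '[[[0,0,0.005,0,0,0],[0,0,0.01,0,0,0],[0,0,0.015,0,0,0],[0,0,0.02,0,0,0],[0,0,0.02,0,0,0],[0,0,0.02,0,0,0]]]'
```

```text
clock: 11.58
eef_pos: [446.7, -150.8, 106.8]
tcp_rot: [-3.141, 0.0, 0.302]
contact_force: [2.3, -3.5, -0.3]
opening: 0.242
grasp_force: 58.9
```

```bash
python3 -m inch '[[[0,0,0.005,0,0,0],[0,0,0.01,0,0,0],[0,0,0.01,0,0,0],[0,0,0.01,0,0,0]]]'
```

```text
clock: 11.92
eef_pos: [446.3, -150.5, 104.6]
tcp_rot: [-3.141, 0.001, 0.302]
contact_force: [1.2, -1.9, -1.4]
opening: 0.242
grasp_force: 58.9
```

```bash
python3 -m inch '[[[0,0,0.005,0,0,0],[0,0,0.01,0,0,0],[0,0,0.01,0,0,0],[0,0,0.01,0,0,0]]]'
```

```text
clock: 12.25
eef_pos: [446.3, -150.7, 102.6]
tcp_rot: [-3.141, 0.001, 0.302]
contact_force: [-0.3, 0.4, -2.3]
opening: 0.247
grasp_force: 58.9
```

```bash
python3 -m inch '[[[0,0,0.005,0,0,0],[0,0,0.005,0,0,0],[0,0,0.005,0,0,0],[0,0,0.005,0,0,0]]]'
```

```text
clock: 12.58
eef_pos: [446.7, -150.8, 101.9]
tcp_rot: [-3.141, 0.0, 0.302]
contact_force: [0.4, -0.4, -1.6]
opening: 0.243
grasp_force: 58.9
```

```bash
python3 -m inch '[[[0,0,0.005,0,0,0],[0,0,0.005,0,0,0],[0,0,0.005,0,0,0],[0,0,0.005,0,0,0]]]'
```

```text
clock: 12.92
eef_pos: [446.7, -150.9, 100.9]
tcp_rot: [-3.142, 0.0, 0.302]
contact_force: [-0.6, 0.1, -1.0]
opening: 0.24
grasp_force: 58.9
```

```bash
python3 -m inch '[[[0,0,0.005,0,0,0],[0,0,0.005,0,0,0],[0,0,0.005,0,0,0],[0,0,0.005,0,0,0]]]'
```

```text
clock: 13.25
eef_pos: [446.8, -150.9, 100.1]
tcp_rot: [3.141, -0.0, 0.302]
contact_force: [-1.3, 0.9, 2.5]
opening: 0.243
grasp_force: 59.4
```

```bash
python3 -m inch '[[[0,0,0.004,0,0,0],[0,0,0.004,0,0,0],[0,0,0.004,0,0,0],[0,0,0.004,0,0,0]]]'
```

```text
clock: 13.58
eef_pos: [446.9, -150.9, 99.4]
tcp_rot: [3.141, -0.0, 0.302]
contact_force: [-2.5, 1.3, 7.1]
opening: 0.242
grasp_force: 59.8
```

```bash
python3 -m inch '[[[0,0,0.004,0,0,0],[0,0,0.004,0,0,0],[0,0,0.004,0,0,0],[0,0,0.004,0,0,0]]]'
```

```text
clock: 13.92
eef_pos: [446.8, -150.9, 98.8]
tcp_rot: [3.141, -0.0, 0.302]
contact_force: [-2.5, 1.6, 10.3]
opening: 0.243
grasp_force: 60.1
```

Contact stiffness is about 5 N/mm and the force is 10 N, so the flange is seated. Next I raise it through the play and tug.

```bash
python3 -m inch '[[[0,0,0,0,0,0],[0,0,-0.005,0,0,0],[0,0,-0.01,0,0,0],[0,0,-0.015,0,0,0],[0,0,-0.015,0,0,0],[0,0,-0.015,0,0,0]]]'
```

```text
clock: 14.42
eef_pos: [446.6, -150.8, 101.1]
tcp_rot: [-3.141, 0.0, 0.302]
contact_force: [0.2, 0.4, -0.7]
opening: 0.241
grasp_force: 59.3
```

```bash
python3 -m inch '[[[0,0,-0.005,0,0,0],[0,0,-0.005,0,0,0],[0,0,-0.005,0,0,0],[0,0,-0.005,0,0,0]]]'
```

```text
clock: 14.75
eef_pos: [446.7, -150.9, 102.2]
tcp_rot: [-3.142, 0.0, 0.302]
contact_force: [0.2, 0.2, -1.3]
opening: 0.243
grasp_force: 59.3
```

```bash
python3 -m inch '[[[0,0,-0.005,0,0,0],[0,0,-0.005,0,0,0],[0,0,-0.005,0,0,0],[0,0,-0.005,0,0,0]]]'
```

```text
clock: 15.08
eef_pos: [446.7, -150.9, 103.3]
tcp_rot: [3.142, -0.0, 0.302]
contact_force: [-0.5, -0.4, -0.3]
opening: 0.241
grasp_force: 59.3
```

```bash
python3 -m inch '[[[0,0,-0.005,0,0,0],[0,0,-0.005,0,0,0],[0,0,-0.005,0,0,0],[0,0,-0.005,0,0,0]]]'
```

```text
clock: 15.42
eef_pos: [446.7, -150.9, 104.3]
tcp_rot: [3.142, 0.0, 0.302]
contact_force: [-0.8, -0.6, -1.1]
opening: 0.241
grasp_force: 59.3
```

```bash
python3 -m inch '[[[0,0,-0.004,0,0,0],[0,0,-0.004,0,0,0],[0,0,-0.004,0,0,0],[0,0,-0.004,0,0,0]]]'
```

```text
clock: 15.75
eef_pos: [446.6, -150.9, 105.0]
tcp_rot: [-3.142, 0.0, 0.302]
contact_force: [-0.2, 0.1, -2.2]
opening: 0.239
grasp_force: 59.1
```

```bash
python3 -m inch '[[[0,0,-0.004,0,0,0],[0,0,-0.004,0,0,0],[0,0,-0.004,0,0,0],[0,0,-0.004,0,0,0]]]'
```

```text
clock: 16.08
eef_pos: [446.6, -150.9, 105.7]
tcp_rot: [-3.141, 0.0, 0.302]
contact_force: [-0.3, 0.6, -4.7]
opening: 0.242
grasp_force: 58.9
```

```bash
python3 -m inch '[[[0,0,-0.003,0,0,0],[0,0,-0.003,0,0,0],[0,0,-0.003,0,0,0],[0,0,-0.003,0,0,0]]]'
```

```text
clock: 16.42
eef_pos: [446.6, -150.8, 106.3]
tcp_rot: [-3.141, 0.0, 0.302]
contact_force: [0.7, -0.2, -8.5]
opening: 0.244
grasp_force: 58.9
```

The latch is holding, and the load grows by about 6 N/mm. I add about 0.8 mm and hold.

```bash
python3 -m inch '[[[0,0,-0.004,0,0,0],[0,0,-0.004,0,0,0],[0,0,-0.004,0,0,0],[0,0,-0.004,0,0,0]]]'
```

```text
clock: 16.75
eef_pos: [446.5, -150.9, 107.1]
tcp_rot: [-3.141, 0.0, 0.302]
contact_force: [1.2, -0.4, -11.5]
opening: 0.241
grasp_force: 59.1
```

```bash
python3 -m inch '[[[0,0,0,0,0,0],[0,0,0,0,0,0],[0,0,0,0,0,0]]]'; python3 -c "
from h import *
print(np.mean([(r.grab_frame('side'),r.sense()['contact_force'])[1] for _ in range(5)],0))"
```

```text
clock: 17.0
eef_pos: [446.6, -150.8, 107.2]
tcp_rot: [-3.141, 0.0, 0.302]
contact_force: [1.7, -0.5, -12.3]
opening: 0.244
grasp_force: 59.1
[  0.62274771  -0.38015994 -12.60868281]
```

```bash
python3 -m inch '[[[0,0,-0.0005,0,0,0],[0,0,-0.0005,0,0,0],[0,0,-0.0005,0,0,0],[0,0,-0.0005,0,0,0],[0,0,-0.0005,0,0,0],[0,0,-0.0005,0,0,0],[0,0,-0.0005,0,0,0],[0,0,-0.0005,0,0,0]]]';python3 -m inch '[[[0,0,0,0,0,0],[0,0,0,0,0,0],[0,0,0,0,0,0],[0,0,0,0,0,0],[0,0,0,0,0,0],[0,0,0,0,0,0],[0,0,0,0,0,0],[0,0,0,0,0,0]]]'
```

```text
clock: 17.92
eef_pos: [446.6, -150.8, 107.3]
tcp_rot: [-3.141, 0.0, 0.302]
contact_force: [0.1, 0.7, -14.0]
opening: 0.239
grasp_force: 59.1
clock: 18.58
eef_pos: [446.7, -150.9, 107.3]
tcp_rot: [-3.141, 0.0, 0.302]
contact_force: [-0.2, 0.4, -13.8]
opening: 0.24
grasp_force: 59.1
```

```bash
python3 -m inch '[[[0,0,0.005,0,0,0],[0,0,0.01,0,0,0],[0,0,0.016,0,0,0],[0,0,0.022,0,0,0],[0,0,0.028,0,0,0],[0,0,0.034,0,0,0],[0,0,0.034,0,0,0],[0,0,0.034,0,0,0]]]'
```

```text
clock: 19.25
eef_pos: [447.2, -151.1, 100.8]
tcp_rot: [3.141, -0.001, 0.302]
contact_force: [-0.9, -0.2, -0.9]
opening: 0.245
grasp_force: 60.1
```

```bash
python3 -m inch '[[[0,0,0.004,0,0,0],[0,0,0.004,0,0,0],[0,0,0.004,0,0,0],[0,0,0.004,0,0,0]]]'
```

```text
clock: 19.58
eef_pos: [447.2, -151.1, 100.1]
tcp_rot: [3.141, -0.001, 0.302]
contact_force: [0.6, -0.2, 2.7]
opening: 0.243
grasp_force: 60.1
```

```bash
python3 -m inch '[[[0,0,0.002,0,0,0],[0,0,0.002,0,0,0],[0,0,0.002,0,0,0],[0,0,0.002,0,0,0]]]' - 20; python3 -m inch '[[[0,0,0,0,0,0],[0,0,0,0,0,0],[0,0,0,0,0,0],[0,0,0,0,0,0],[0,0,0,0,0,0]]]' 0 20
```

```text
clock: 19.92
eef_pos: [447.2, -151.1, 99.7]
tcp_rot: [3.141, -0.001, 0.302]
contact_force: [2.0, -0.5, 5.2]
opening: 0.24
grasp_force: 60.2
clock: 20.33
eef_pos: [446.5, -150.8, 99.2]
tcp_rot: [-3.141, 0.0, 0.302]
contact_force: [0.7, 0.5, -1.1]
opening: 0.501
grasp_force: 0.0
```

```bash
python3 -m inch '[[[0,0,-0.05,0,0,0],[0,0,-0.15,0,0,0],[0,0,-0.3,0,0,0],[0,0,-0.45,0,0,0],[0,0,-0.6,0,0,0],[0,0,-0.6,0,0,0],[0,0,-0.6,0,0,0]]]' 0.3; python3 -m inch '[[[-0.3,-0.8,0,0,0,0],[-0.3,-0.8,0,0,0,0],[-0.3,-0.8,0,0,0,0],[-0.3,-0.8,0,0,0,0],[-0.3,-0.8,0,0,0,0],[-0.3,-0.8,0,0,0,0],[-0.3,-0.8,0,0,0,0],[-0.3,-0.8,0,0,0,0]]]'
python3 - <<'E'
from h import *
def crop(im,x,y,w,h,s): return cv2.resize(im[y:y+h,x:x+w],None,fx=s,fy=s,interpolation=cv2.INTER_CUBIC)
t=r.grab_frame("top")[:,:,::-1];s=r.grab_frame("side")[:,:,::-1]
cv2.imwrite("pics/k.png",np.hstack([crop(t,262,160,80,90,5),crop(s,255,150,80,90,5)]))
E
```

```text
clock: 20.92
eef_pos: [447.8, -151.3, 221.7]
tcp_rot: [3.139, -0.004, 0.302]
contact_force: [-1.6, 0.2, -0.4]
opening: 0.652
grasp_force: 0.0
clock: 21.58
eef_pos: [342.6, -16.6, 219.3]
tcp_rot: [3.141, -0.0, 0.302]
contact_force: [0.2, -0.8, -0.3]
opening: 0.649
grasp_force: 0.0
```

View pics/k.png

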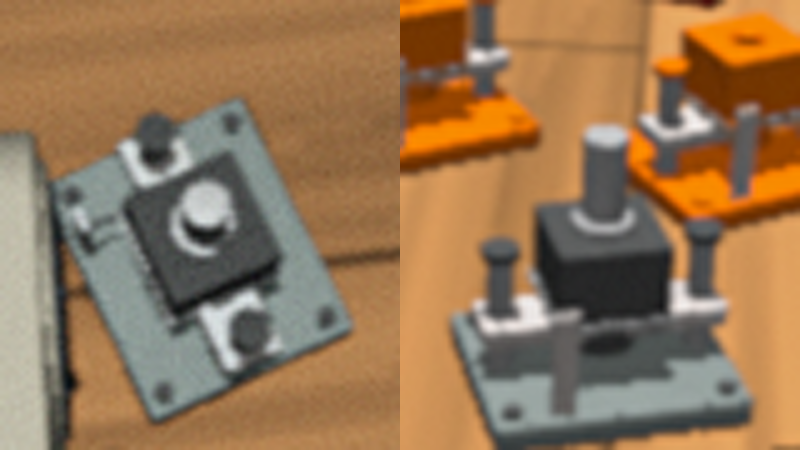

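The picture shows the plug upright and released in the dark coupler, its flange flush on the top face at (605,220) in the side view and (205,225) from above, with the arm clear.

```bash
python3 -m inch '[[[0,0,0,0,0,0],[0,0,0,0,0,0],[0,0,0,0,0,0],[0,0,0,0,0,0],[0,0,0,0,0,0],[0,0,0,0,0,0]]]'; python3 -c "
from rig import r
print(r.sign_off())"
```

```text
clock: 22.18
eef_pos: [341.8, -16.0, 219.4]
tcp_rot: [-3.142, 0.0, 0.302]
contact_force: [-0.9, -0.0, -0.2]
opening: 0.65
grasp_force: 0.0
the job is handed in; nothing more can be done
None
```

The medium plug was pushed home in the dark coupler, held by the latch through a tug of about 12 N for over 1 s, then settled back and released flush, and the job is handed in at 22.2 s; the judge returned no verdict.

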